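# Snap the retaining clip into the turntable's spindle groove

### The job

Secure the disc of the small turntable: take the brass clip from the black mat and lay it flat on the blue disc, clear of the spindle, with its open mouth toward the spindle, and let go of it. Then push it sideways with the orange-handled fork, never with the fingers, until it snaps fully home in the spindle's groove. Put the fork back flat inside its grey tray and leave everything else on the bench where it is.

Things in the scene. Friction and masses are not known exactly. Their poses are not given: they have to be found in the camera images.
- turntable: Fixed turntable: grey base plate 100x100 mm on four feet, above it a blue round disc 120 mm across whose flat top is 30 mm over the bench, and in its centre an upright steel spindle. Origin: under the centre, on the bench; z up. It does not turn.
- groove (a point): Point on the spindle's axis at the level of the disc's top (30 mm over the bench). From there up 8 mm runs the groove: a round neck 16 mm across; above the groove is the spindle's head, 26 mm across, top 52 mm over the bench. The groove can be entered from any side, and the head keeps the clip from dropping on from above.
- clip: Loose brass-coloured split clip, 6 mm thick, 55 g, flat on the black mat. Origin: ring centre, on the underside; +x points out of its open mouth. Solid back bar x = -18 to -8 mm, y = +-18 mm. Two curved sprung jaws, 34 mm wide over all, reach to x = 11 mm, with round noses at x = 7, y = +-8 mm that leave an 11 mm mouth. Seated, its origin lies on the spindle's axis.
- clip_back (a point): middle of the clip's back bar (clip frame x = -13, z = 3 mm): the place to grip, across the bar's flat ends 36 mm apart along the clip's y. The jaw noses meet the spindle's neck when the clip's origin is 14 mm from the axis; pushing on from there takes 8 to 15 N, then it snaps in.
- clip_jaw_left (a joint): opening of the clip's jaw on its +y side, rad: 0 relaxed and closed (against a stop), grows as it is spread (about 0.13 while passing the neck), springs back
- clip_jaw_right (a joint): the same for the jaw on the -y side
- fork: Loose fork tool flat in the grey tray, 140 g: orange handle bar 100 mm long (x = -50 to 50), 16 mm wide, 24 mm high; ahead of it a flat steel fork, 6 mm thick: 55 mm wide yoke, two tines ending at x = 95 mm, slot between them 40 mm wide with its root at x = 80 mm. Origin: under the handle's middle, on the underside; +x from handle to tines.
- fork_root (a point): middle of the fork slot's root (where the clip's back bar bears), 80 mm ahead of the fork's origin, 3 mm above its underside
- mat: fixed black rubber mat 120x110 mm, 3 mm thick, where the clip starts; origin under its centre
- tray: fixed shallow grey tray, 200 (x) by 110 (y) mm outside, walls 4 mm thick and 14 mm high, floor 4 mm over the bench; origin under its centre; home of the fork, which starts with its origin about 22 mm behind the tray's centre (-x)
- rf_module: bystander, to be left alone: small blue circuit module with a white can, 42x72x15 mm
- attenuator: bystander, to be left alone: black ribbed attenuator cylinder, 32x77x32 mm
- fan: bystander, to be left alone: black square fan, 40x40x10 mm, in front of the turntable
- ferrite: bystander, to be left alone: black ferrite block, 20x32x18 mm, in front of the turntable
- cutters: bystander, to be left alone: side cutters with red handles, 58x134x20 mm
- solder_reel: bystander, to be left alone: green-white solder reel, 60 mm across, 29 high
- flux_pot: bystander, to be left alone: yellow-lidded pot, 41 mm across, 22 high

How it is judged:
On the way, in this order (a step that is already met when the one before it is completed fails the run):
1. the clip lies flat on the disc, let go, clear of the spindle (horizontal distance between clip and groove between 0.016 and 0.055 m and z of clip in the frame of groove between -0.003 and 0.004 m and angle between clip's own z axis and vertical below 0.12 rad and contact force between the fingers and clip below 0.1 N), for 0.2 s.
2. the fork presses the clip against the spindle's neck (horizontal distance between clip and groove between 0.004 and 0.016 m and z of clip in the frame of groove between -0.003 and 0.004 m and angle between clip's own z axis and vertical below 0.12 rad and contact force between fork and clip above 1.5 N), for 0.02 s.
3. the clip has snapped home in the groove (horizontal distance between clip and groove below 0.0025 m and z of clip in the frame of groove between -0.003 and 0.004 m and angle between clip's own z axis and vertical below 0.12 rad), for 0.2 s.
At the end, for the whole second after the job is handed in: Clip centred within 2.5 mm of the spindle's axis, flat (under 0.12 rad) at the disc's level, both jaws sprung back (under 0.06 rad); fork flat (under 0.08 rad, underside at most 5 mm over the tray floor) inside the tray's walls; both at rest (all of step 3 and value of joint each of clip_jaw_left, clip_jaw_right below 0.06 rad and linear speed of each of clip, fork below 0.02 m/s and x of fork in the frame of tray between -0.055 and 0.055 m and y of fork in the frame of tray between -0.04 and 0.04 m and x of fork_root in the frame of tray between -0.095 and 0.095 m and y of fork_root in the frame of tray between -0.05 and 0.05 m and z of fork in the frame of tray below 0.009 m and angle between fork's own z axis and vertical below 0.08 rad); the robot touches nothing.
It fails at once if the fingers touch the clip while it is being pushed onto the neck (horizontal distance between clip and groove below 0.0135 m and contact force between the fingers and clip above 0.5 N).
It fails at once if a bystander is shifted by more than 20 mm (distance of any of rf_module, attenuator, fan, ferrite, cutters, solder_reel, flux_pot from where it was at the start of the episode above 0.02 m).
It also fails if it takes over 58 s, if anything falls off the work surface, if the arm or the gripper's body presses on something with over 40 N, if the wrist force passes 120 N, or if a joint passes its speed limit or range.

### The arm

A 6-joint arm with a two-finger parallel gripper is mounted at the origin on a cart in front of the work surface, level with it; the furniture and walls round the work are solid. World frame = base frame: x ahead of the robot, y to its left, z up, the work surface at z = 0. Lengths are in m, angles in rad, forces in N, time in s.
With the tool pointing down it reaches from about 0.4 to 0.925 m from the base axis. Payload 12.5 kg.
Tool frame: the origin (TCP) lies on the centre line of the jaws, within the pads' length; the fingertips stand 17 mm ahead of it and the grasp point (between the pads) lies 2 mm behind it; z points along the fingers, y is the line along which they close (so a half turn about z gives the same grasp; the last joint's range is limited). The gripper opens to 95 mm and grips with 3 to 60 N. Pads are 20 mm wide; open, the fingers measure 119 mm over their backs; the gripper's body (75 mm by 180 mm) begins 59 mm behind the grasp point.
Start: joints at [1.218, 0.491, 1.559, -0, 1.092, -0.106], TCP at [0.153, 0.606, 0.232] pointing down, gripper open.
Joint ranges: [-3.1, 3.1], [-0.84, 2.19], [0.05, 2.79], [-1.13, 4.28], [0.06, 2.93], [-2.69, 2.69]. Speed limits (rad/s): [2.22, 2.22, 2.79, 3.14, 3.14, 3.14].

### API

Orientations are given as [roll, pitch, yaw] about the fixed x, y, z axes, in that order (R = Rz(yaw) Ry(pitch) Rx(roll)).
In Python, from rig import arm gives the robot as it stands. Calls block until the motion is done:
- arm.movep(position, orientation): joint-space move of the TCP to a pose.
- arm.move_straight(position, orientation=None, velocity=0.15, contact_N=None): straight line of the TCP; orientation=None keeps the orientation; velocity is the mean speed in m/s. With contact_N (N) it stops when the force on the tool has changed by that much, and returns True; else False.
- arm.move_j(angles): joint-space move.
- arm.command_gripper(opening, grasp_force=None): finger opening in m; grasp_force is the grip in N (None keeps the last); returns when the fingers have stopped.
- arm.pause(seconds).
- arm.inverse_kinematics(position, orientation): joint angles nearest the present ones, or None.
- arm.observe(): the state.
- arm.grab_frame(name): name is "scene" or "top" or "wrist"; returns a dict with "img" (420x560x3 uint8, red, green, blue), "depth" (420x560 float32, m along the optical axis (not along the pixel's ray), 0 where there is no reading), "fx", "fy", "cx", "cy" (pixels), "world_from_camera" (4x4, takes a point from camera to world coordinates). Camera axes: x right, y down, z forward; pixel columns grow to the right and rows downward; lengths in m; the calibration is good to about 2 mm. The wrist camera is an equidistant fisheye: a pixel r from the principal point sees the ray r / f radians off the axis. A picture is of the moment at which its call begins.
A pose or a line that the arm cannot do raises arm.PlanningError and nothing moves.
- arm.sign_off(): hands the job in; it is judged then, once.
Trained networks look in a picture, given as the dict that the camera call returned (one of the last four; its "shot" number tells which), for a name from the list of things; names that differ only in an ending like _2 or _b are one class to them, and where a whole thing is asked for, a point or a joint stands for the part that bears it (a point fixed in the world has none). Each returns a list of dicts, best first, with "p" (0 to 1); they miss things now and then, are a little off and sometimes report something else, mostly with a low value. They report only what shows in the picture. A call takes as long as a camera call.
- arm.look_for(picture, label): "extent" ([left, top, right, bottom] in pixels, round what is visible of it).
- arm.mark_of(picture, label): "pixel" ([row, column] in pixels: a listed point, or the origin of a listed thing).
The state is a dict: "clock": time; "joint_positions": joint angles; "joint_vel": joint speeds; "effort": joint torques, N m; "eef_pos": TCP position; "tcp_rot": TCP orientation; "ft_force": force on the tool from outside, world axes, zero at the start; "wrist_torque": the same for the moment, N m; "grip_width": finger opening in m; "finger_force": force on a finger pad.
Only numpy, scipy, OpenCV 4.12 (cv2) and the standard library are available. Lean on these libraries where they do the work, as an engineer would, in place of code of your own. Each camera call takes 0.05 s, during which the arm holds its last target. There are 200 camera calls.

## Working session

There is one attempt and no reset: what is moved stays moved. The work goes in short steps, each a Python script; the robot and the scene stay as the last script left them, time stands still between calls to the robot, and variables do not carry over. Pictures are saved under pics/ and viewed, at most 12 in all, crops included, and the job is handed in when it is done.

```bash
mkdir -p pics; ls
cat > h.py <<'E'
import numpy as np, cv2
from rig import arm
def save(f,n,crop=None):
    i=f["img"][...,::-1]
    if crop: i=i[crop[1]:crop[3],crop[0]:crop[2]]; i=cv2.resize(i,None,fx=crop[4],fy=crop[4],interpolation=cv2.INTER_CUBIC)
    cv2.imwrite("pics/"+n+".png",i)
def ray(f,r,c):
    return np.array([(c-f["cx"])/f["fx"],(r-f["cy"])/f["fy"],1.])
def at_z(f,r,c,z):
    T=np.array(f["world_from_camera"]); d=T[:3,:3]@ray(f,r,c); o=T[:3,3]
    return o+d*(z-o[2])/d[2]
def pts(f):
    T=np.array(f["world_from_camera"]); h,w=f["depth"].shape
    c,r=np.meshgrid(np.arange(w),np.arange(h)); d=f["depth"]
    P=np.stack([(c-f["cx"])/f["fx"]*d,(r-f["cy"])/f["fy"]*d,d],-1)
    return P@T[:3,:3].T+T[:3,3]
E
python3 - <<'E'
from h import *
np.set_printoptions(precision=4,suppress=True)
f=arm.grab_frame("top"); save(f,"top0")
print(f["fx"],f["cx"],f["cy"],np.array(f["world_from_camera"]))
P=pts(f)
for n,z in [("turntable",0),("groove",.03),("clip",.003),("clip_back",.006),("fork",.004),("fork_root",.007),("mat",0),("tray",0)]:
    for m in arm.mark_of(f,n)[:2]:
        r,c=m["pixel"]; print(n,round(m["p"],2),np.round([r,c],1),at_z(f,r,c,z),"depthpt",P[int(r),int(c)])
g=arm.grab_frame("scene"); save(g,"scene0")
print(arm.observe())
E
```

```text
pics
387.8604089856807 281.3687224026323 207.8854072532145 [[ 0.035  -0.9756  0.2168  0.3624]
 [-0.9994 -0.0339  0.0089 -0.0792]
 [-0.0014 -0.217  -0.9762  0.9759]
 [ 0.      0.      0.      1.    ]]
turntable 0.56 [203.6 245.5] [0.5873 0.0228 0.    ] depthpt [0.5768 0.0186 0.0521]
groove 0.77 [205.  243.4] [0.5766 0.0247 0.03  ] depthpt [0.5707 0.0228 0.056 ]
clip 0.58 [236.6 156.5] [0.4932 0.2427 0.003 ] depthpt [0.4945 0.2437 0.0043]
clip_back 0.44 [239.6 158.4] [0.4854 0.2362 0.006 ] depthpt [0.4865 0.2365 0.0086]
fork 0.96 [251.6 353.8] [ 0.4725 -0.2554  0.004 ] depthpt [ 0.4713 -0.2493  0.0274]
fork 0.41 [284.2 226.2] [0.3814 0.0586 0.004 ] depthpt [0.3816 0.0573 0.0168]
fork_root 0.59 [216.7 357.7] [ 0.5614 -0.2653  0.007 ] depthpt [ 0.5638 -0.2641  0.0041]
mat 0.62 [236.7 153.8] [0.4931 0.2506 0.    ] depthpt [0.4939 0.2504 0.007 ]
mat 0.5 [254.7 416. ] [ 0.4707 -0.4121  0.    ] depthpt [ 0.4702 -0.4055  0.0193]
tray 0.76 [239.7 353.5] [ 0.5031 -0.2556  0.    ] depthpt [ 0.5005 -0.249   0.0294]
{'clock': 0.5, 'joint_positions': array([ 1.2184,  0.4909,  1.5589, -0.    ,  1.0917, -0.1056]), 'joint_vel': array([ 0.0013, -0.0005,  0.0018, -0.0003, -0.0016,  0.0008]), 'effort': array([ -0.0023, -61.2057, -25.828 ,   0.0693,   0.0449,  -0.    ]), 'eef_pos': array([0.1527, 0.6061, 0.2316]), 'tcp_rot': array([3.1415, 0.    , 2.8948]), 'ft_force': array([ 0.3221, -0.236 , -0.6843]), 'wrist_torque': array([-0.0246, -0.0416, -0.0295]), 'finger_force': 0.0, 'grip_width': 0.09523718099687804}
```

View pics/top0.png

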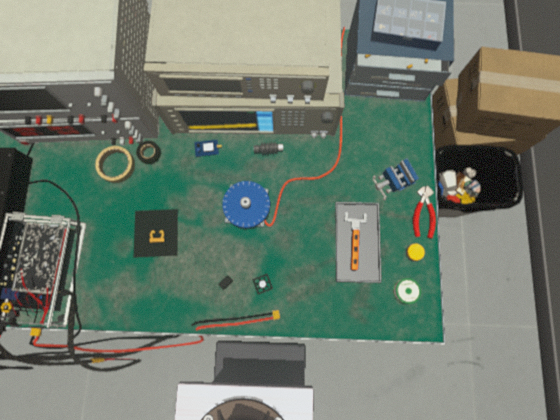

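View pics/scene0.png

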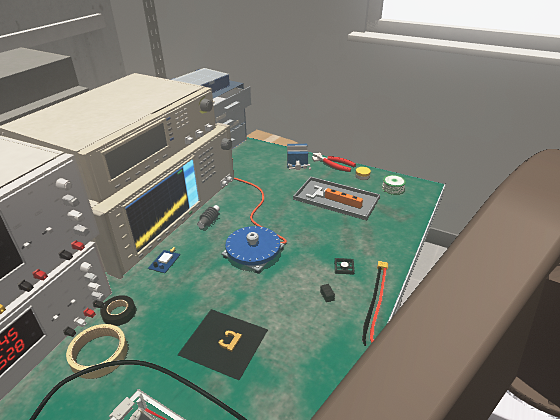

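The top view shows the clip at about (156,237) on the mat, the disc centre at (245,204), and the fork at (354,250) with its tines up. The fan and ferrite are at (262,284) and (225,282). I'll take wrist close-ups next.

```bash
cat >> h.py <<'E'
def wat_z(f,r,c,z):
    u=np.array([c-f["cx"],r-f["cy"]]); R=np.hypot(*u)+1e-9; t=R/f["fx"]
    d=np.r_[u/R*np.sin(t),np.cos(t)]; T=np.array(f["world_from_camera"]); d=T[:3,:3]@d; o=T[:3,3]
    return o+d*(z-o[2])/d[2]
def wmarks(f,L):
    for n,z in L:
        for m in arm.mark_of(f,n)[:1]:
            r,c=m["pixel"]; print(n,round(m["p"],2),np.round([r,c],1),np.round(wat_z(f,r,c,z),4))
DOWN=lambda yaw:[np.pi,0,yaw]
E
python3 - <<'E'
from h import *
q=arm.inverse_kinematics([.55,.06,.2],DOWN(2.2)); print(q)
L=[("turntable",0),("groove",.03),("clip",.003),("clip_back",.006),("mat",.0)]
arm.movep([.52,.06,.2],DOWN(2.2)); f=arm.grab_frame("wrist"); save(f,"w1"); print(f["fx"],f["fy"],f["world_from_camera"]); wmarks(f,L)
arm.movep([.45,.24,.17],DOWN(2.2)); f=arm.grab_frame("wrist"); save(f,"w2"); wmarks(f,L)
print(arm.observe()["clock"],arm.observe()["joint_positions"])
np.savez("w2.npz",**{k:np.array(v) for k,v in f.items()})
E
```

```text
[-0.01073376  0.4252484   1.77361595  0.          0.94272831 -0.63993744]
325.19226210127806 325.19226210127806 [[ 8.07885712e-01  5.68305813e-01  1.56042237e-01  4.75839151e-01]
 [ 5.89339186e-01 -7.79064000e-01 -2.13865867e-01  1.21262736e-01]
 [ 2.56741376e-05  2.64740983e-01 -9.64319559e-01  3.53530666e-01]
 [ 0.00000000e+00  0.00000000e+00  0.00000000e+00  1.00000000e+00]]
turntable 0.65 [247.8 301.2] [0.5769 0.0185 0.    ]
groove 0.67 [258.5 305.9] [0.5801 0.0202 0.03  ]
clip 0.96 [ 48.7 366.6] [0.4985 0.2438 0.003 ]
clip_back 0.79 [ 39.9 355.3] [0.4828 0.2429 0.006 ]
mat 0.63 [ 49.8 369.5] [0.5019 0.246  0.    ]
clip 0.96 [220.  319.2] [0.4946 0.2426 0.003 ]
clip_back 0.61 [213.6 310.3] [0.4822 0.2432 0.006 ]
mat 0.68 [222.1 326.9] [0.5034 0.245  0.    ]
4.25 [ 3.58570088e-01  4.08082796e-01  1.90775388e+00 -6.86068572e-05
  8.25543547e-01 -2.69137017e-01]
```

Run:
```python
import cv2
a=cv2.imread("pics/w1.png");b=cv2.imread("pics/w2.png")
o=cv2.hconcat([cv2.resize(a[190:340,210:400],None,fx=2.1,fy=2.1,interpolation=2),cv2.resize(b[145:295,220:410],None,fx=2.1,fy=2.1,interpolation=2)])
cv2.imwrite("pics/c1.png",o);print(o.shape)
```

```text
(315, 798, 3)
```

View pics/c1.png

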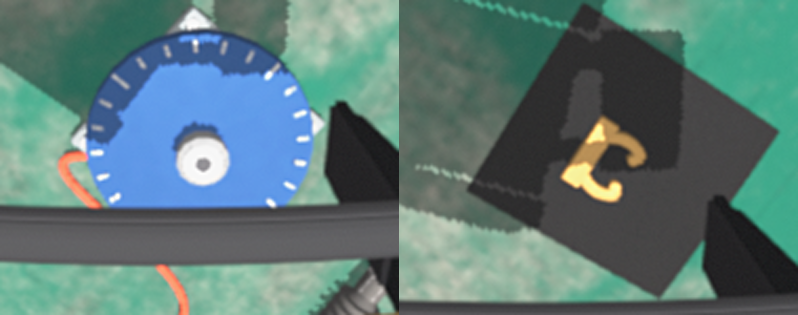

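The left crop shows the disc with the spindle head at crop (203,160), which is full-image (306.7,266). The right crop shows the clip on the mat with its bar at lower left and its mouth toward world +x. Next I'll segment both for precise poses.

```bash
cat >> h.py <<'E'
def clip_pose(f,z,roi=None):
    """rect fit of gold mask on the clip's top plane -> origin xy, yaw (mouth), size"""
    hsv=cv2.cvtColor(np.ascontiguousarray(f["img"]),cv2.COLOR_RGB2HSV)
    m=cv2.inRange(hsv,(12,90,90),(32,255,255))
    if roi: k=np.zeros_like(m); k[roi[1]:roi[3],roi[0]:roi[2]]=1; m=m*k
    n,lab,st,ce=cv2.connectedComponentsWithStats(m); i=1+np.argmax(st[1:,4])
    rr,cc=np.nonzero(lab==i)
    W=np.array([wat_z(f,r,c,z)[:2] for r,c in zip(rr,cc)])
    (c,s,a)=cv2.minAreaRect((W*1e3).astype(np.float32)); c=np.array(c)/1e3
    a=np.radians(a)
    if s[0]>s[1]: a+=np.pi/2   # short side along clip x
    x=np.array([np.cos(a),np.sin(a)])
    if (W.mean(0)-c)@x>0: x=-x  # bar (mass) is on -x side
    return c+.0035*x, np.arctan2(x[1],x[0]), s, len(rr), W
E
python3 - <<'E'
from h import *
d=dict(np.load("w2.npz")); 
o,y,s,n,W=clip_pose(d,.009,(250,170,360,260)); print(o,y,s,n)
im=cv2.imread("pics/w1.png")
g=cv2.cvtColor(im,cv2.COLOR_BGR2HSV); m=((g[...,1]<40)&(g[...,2]>150)).astype(np.uint8)
m[:240]=0;m[286:]=0;m[:,:285]=0;m[:,330:]=0
n,l,st,ce=cv2.connectedComponentsWithStats(m);i=1+np.argmax(st[1:,4]);print(st[i],ce[i])
f=arm.grab_frame("wrist"); o2,y2,s2,n2,_=clip_pose(f,.009,(250,170,360,260));print(o2,y2,s2)
# wrist pose when w1 was taken
T=np.array([[8.07885712e-01,5.68305813e-01,1.56042237e-01,4.75839151e-01],[5.89339186e-01,-7.79064e-01,-2.13865867e-01,1.21262736e-01],[2.56741376e-05,2.64740983e-01,-9.64319559e-01,3.53530666e-01],[0,0,0,1]])
w1=dict(f,world_from_camera=T)
print("head",wat_z(w1,ce[i][1],ce[i][0],.052), "groove",[wat_z(w1,r,c,.03) for r,c in [(258.5,305.9)]])
E
```

```text
[0.49736255 0.24140386] 0.060946999145816604 (31.58672523498535, 37.72657775878906) 682
[294 255  25  23 438] [306.09817352 265.93150685]
[0.49727407 0.24138294] 0.05908281551108556 (31.574413299560547, 37.50678253173828)
head [0.57821898 0.02060626 0.052     ] groove [array([0.58005562, 0.02022762, 0.03      ])]
```

Run:
```python
from h import *
o=np.array([.4972,.2414]); y=.06
u=np.array([np.cos(y),np.sin(y)]); g=o-.013*u
arm.command_gripper(.056)
arm.movep([*g,.08],DOWN(y))
f=arm.grab_frame("wrist"); save(f,"w3")
print(arm.move_straight([*g,.0215],velocity=.08,contact_N=6))
arm.command_gripper(.03,15)
s=arm.observe(); print(s["grip_width"],s["finger_force"],s["eef_pos"])
arm.move_straight([*g,.12],velocity=.15)
s=arm.observe(); print(s["grip_width"],s["finger_force"],s["clock"])
f=arm.grab_frame("wrist"); save(f,"w4")
```

```text
True
0.035913786435592614 15.862050042342162 [0.48387827 0.24057517 0.02030106]
0.03564057260796964 14.999968260526657 9.0667
```

View pics/w4.png

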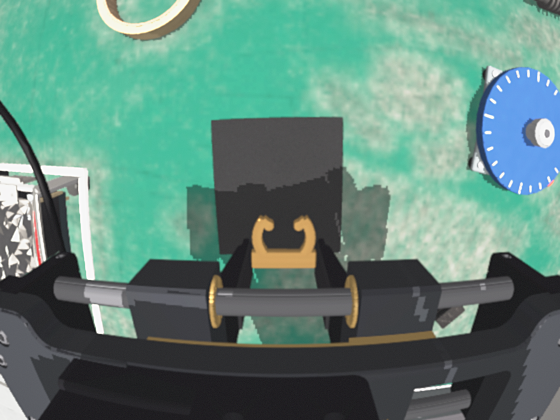

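The clip is held by its bar, squarely between the pads, at about (285,258), with its mouth pointing ahead. Next I'll move above the disc and re-measure the spindle.

```bash
cat >> h.py <<'E'
def head(f,guess):
    """centre of the spindle head top (grey disc) near guess (col,row)"""
    g=cv2.cvtColor(np.ascontiguousarray(f["img"]),cv2.COLOR_RGB2HSV); m=((g[...,1]<50)&(g[...,2]>140)).astype(np.uint8)
    k=np.zeros_like(m); cv2.circle(k,tuple(int(v) for v in guess),30,1,-1); m*=k
    n,l,st,ce=cv2.connectedComponentsWithStats(m); i=1+np.argmax(st[1:,4])
    pts=np.argwhere(l==i)[:,::-1].astype(np.float32); (c,r)=cv2.minEnclosingCircle(pts)
    print("head px",ce[i],c,r,st[i]); return wat_z(f,ce[i][1],ce[i][0],.052), wat_z(f,c[1],c[0],.052)
def proj(f,p):
    T=np.linalg.inv(np.array(f["world_from_camera"])); q=T[:3,:3]@np.array(p)+T[:3,3]
    t=np.arctan2(np.hypot(q[0],q[1]),q[2]); R=f["fx"]*t; return np.array([f["cx"],f["cy"]])+R*q[:2]/np.hypot(q[0],q[1])
E
python3 - <<'E'
from h import *
G=np.array([.578,.021]); psi=-.5; u=np.array([np.cos(psi),np.sin(psi)])
t=G-.047*u
arm.movep([*t,.12],DOWN(psi))
f=arm.grab_frame("wrist"); save(f,"w5"); print(head(f,proj(f,[*G,.052]))); wmarks(f,[("groove",.03),("clip",.105),("clip_back",.105)])
print(arm.observe()["clock"])
E
```

```text
head px [285.46298032 157.68884724] (285.4922180175781, 157.6347198486328) 18.694459915161133 [ 267  139   38   38 1067]
(array([0.58013538, 0.0189992 , 0.052     ]), array([0.58015859, 0.01896395, 0.052     ]))
groove 0.62 [155.5 285.1] [0.5796 0.0194 0.03  ]
clip 0.79 [233.2 283.7] [0.5495 0.0371 0.105 ]
clip_back 0.94 [252.7 281.4] [0.5399 0.0438 0.105 ]
10.15
```

View pics/w5.png

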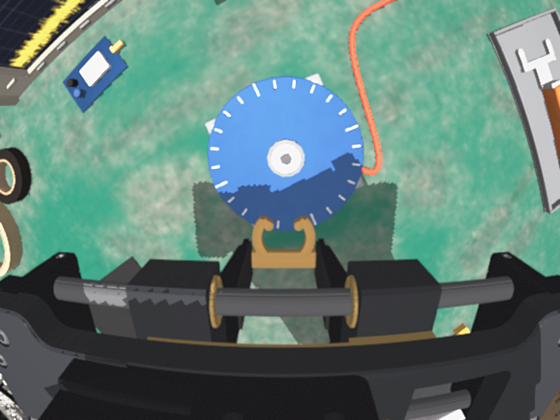

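The spindle head is at pixel (285.5,157.7) and the clip is centred at about column 284, directly in line with it. Placing now.

Run:
```python
from h import *
G=np.array([.5800,.0192]); psi=-.5; u=np.array([np.cos(psi),np.sin(psi)])
t=G-.047*u
arm.move_straight([*t,.060],velocity=.12)
print(arm.move_straight([*t,.0465],velocity=.03,contact_N=3), arm.observe()["eef_pos"])
arm.command_gripper(.056)
arm.pause(.1)
b=G-.062*u
arm.move_straight([*t,.10],velocity=.15)
f=arm.grab_frame("wrist"); save(f,"w6",(180,80,400,300,2.5)); print(head(f,proj(f,[*G,.052])))
o,y,s,n,_=clip_pose(f,.036,(230,150,340,290)); print(o,y,s,n,np.linalg.norm(o-G)); print(arm.observe()["clock"])
```

```text
True [0.53880508 0.04174221 0.0472948 ]
head px [283.59314108 165.66796571] (283.6351318359375, 165.4729766845703) 20.53826332092285 [ 264  145   40   41 1283]
(array([0.58024738, 0.01891114, 0.052     ]), array([0.5803425 , 0.01882946, 0.052     ]))
[0.55119257 0.03525292] -0.5001098945208816 (35.20870590209961, 29.03833770751953) 1165 0.032978241167161956
12.5
```

View pics/w6.png

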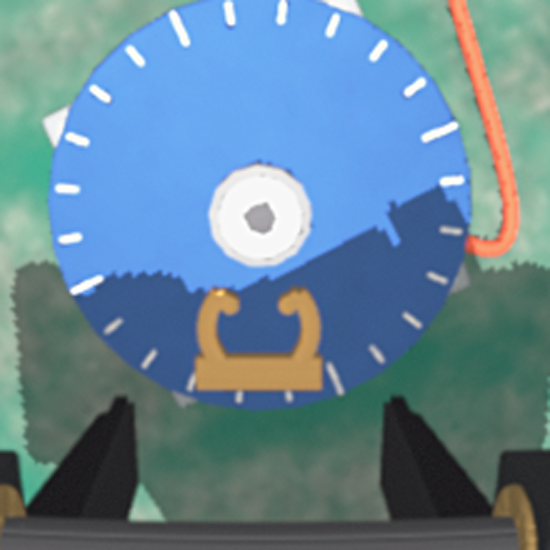

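The clip is flat on the disc with its mouth facing the spindle, about 33 mm out and well aligned. Now the fork.

Run:
```python
from h import *
arm.movep([.44,-.253,.15],DOWN(-.06))
f=arm.grab_frame("wrist"); save(f,"w7",(160,40,400,290,2.4)); wmarks(f,[("fork",.004),("fork_root",.007),("tray",0)])
hsv=cv2.cvtColor(np.ascontiguousarray(f["img"]),cv2.COLOR_RGB2HSV)
m=cv2.inRange(hsv,(5,120,110),(20,255,255)); n,l,st,ce=cv2.connectedComponentsWithStats(m); i=1+np.argmax(st[1:,4]); print(st[i])
W=np.array([wat_z(f,r,c,.028)[:2]*1e3 for r,c in np.argwhere(l==i)],np.float32); print(cv2.minAreaRect(W))
# steel parts: yoke top at z=.010
print(arm.observe()["clock"])
```

```text
fork 0.74 [165.4 284.7] [ 0.4751 -0.2554  0.004 ]
fork_root 0.88 [ 78.8 284.2] [ 0.5547 -0.2597  0.007 ]
tray 0.72 [141.4 293.3] [ 0.4967 -0.2647  0.    ]
[ 274  111   20  113 1103]
((475.71142578125, -254.6653289794922), (15.224550247192383, 97.52190399169922), 87.34610748291016)
13.9
```

View pics/w7.png

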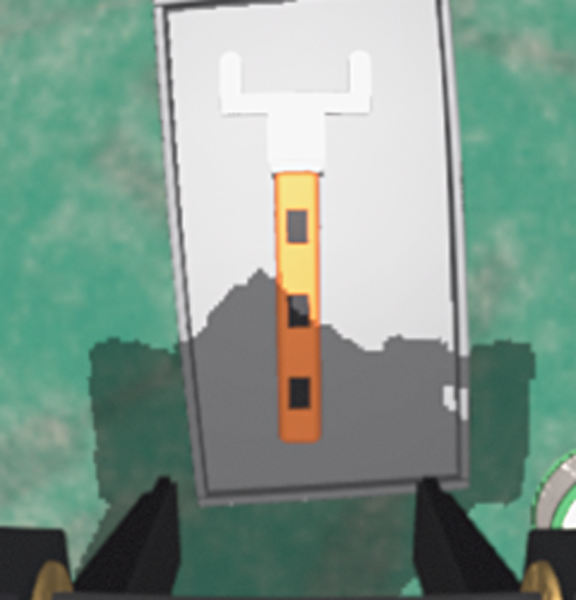

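The fork handle runs from crop (298,172) to (298,440). Its centre is (0.4757,-0.2547) and its yaw is about -0.048. Grip it and go.

Run:
```python
from h import *
h=[.4757,-.2547]; yf=-.048
arm.command_gripper(.045)
arm.movep([*h,.07],DOWN(yf))
print(arm.move_straight([*h,.025],velocity=.08,contact_N=8))
arm.command_gripper(.0,60)
s=arm.observe(); print(s["grip_width"],s["finger_force"],s["eef_pos"],s["tcp_rot"])
arm.move_straight([*h,.12],velocity=.15)
psi=-.5; u=np.array([np.cos(psi),np.sin(psi)]); o=np.array([.580,.0192])-.033*u
p=o-.120*u
arm.movep([*p,.12],DOWN(psi))
arm.move_straight([*p,.066],velocity=.1)
s=arm.observe(); print(s["grip_width"],s["clock"],s["joint_positions"][5])
f=arm.grab_frame("wrist"); save(f,"w8",(180,20,400,290,2.2)); print(head(f,proj(f,[.58,.0192,.052])))
o,y,sz,n,_=clip_pose(f,.036,(230,20,340,200)); print(o,y,sz,n); wmarks(f,[("fork_root",.049),("fork",.045)])
```

```text
False
0.015793689122872157 60.000545382499695 [ 0.47574273 -0.25475529  0.02515935] [ 3.14146640e+00 -1.93661583e-04 -4.80605103e-02]
0.015596473240422456 18.9 2.130168673245739
head px [283.95555556   1.28888889] (283.5, 0.0) 13.500100135803223 [270   0  28   4  90]
(array([0.56875984, 0.02505067, 0.052     ]), array([0.56954724, 0.02488833, 0.052     ]))
[0.48158983 0.07329373] -0.5004501799291666 (17.42550277709961, 12.944817543029785) 693
fork 0.66 [253.6 283.1] [0.4461 0.0926 0.045 ]
```

View pics/w8.png

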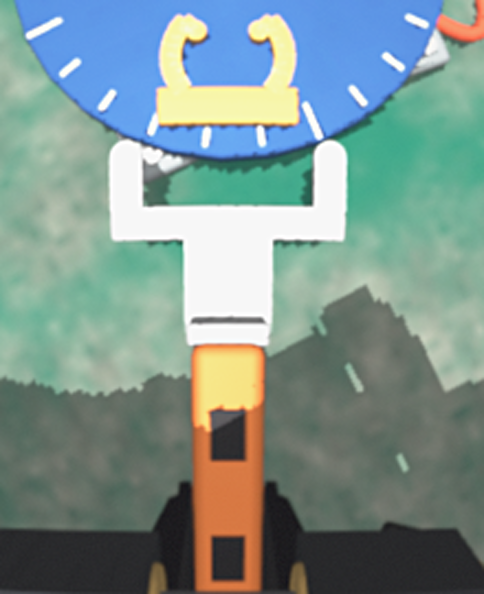

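The fork is level, and its slot centre and the clip's bar centre both sit at crop column 228. Lower and push.

Run:
```python
from h import *
psi=-.5; u=np.array([np.cos(psi),np.sin(psi)]); G=np.array([.580,.0192])
p=G-.153*u
print("down",arm.move_straight([*p,.0525],velocity=.04,contact_N=4), arm.observe()["eef_pos"])
F=lambda: arm.observe()["ft_force"]
b=F()
def d(): return round(float((G-arm.observe()["eef_pos"][:2])@u),4), np.round(F()-b,1)
arm.move_straight([*(G-.131*u),.0525],velocity=.06); print(d())
for k in (.118,.113,.110,.108,.106,.104,.102,.100,.099):
    c=arm.move_straight([*(G-k*u),.0525],velocity=.03,contact_N=30); print(k,c,d())
    if c: break
print(arm.observe()["clock"])
f=arm.grab_frame("wrist"); save(f,"w9",(180,20,400,290,2.2)); wmarks(f,[("groove",.03),("clip",.03)])
```

```text
down False [0.44561185 0.09255933 0.05221566]
(0.1308, array([ 0.5, -1.3, -0. ]))
0.118 False (0.118, array([-0.2, -0.1, -0.1]))
0.113 False (0.1128, array([ 0.8,  0.3, -0.5]))
0.11 False (0.1103, array([-2.1,  0.1,  0.8]))
0.108 False (0.1089, array([-5.3,  1.9,  1.9]))
0.106 False (0.1069, array([-5.5,  1.8,  2.6]))
0.104 False (0.1045, array([-5.1,  1.2,  0.9]))
0.102 False (0.1018, array([-1.9,  0.2, -0.1]))
0.1 False (0.0993, array([ 0.3, -0.1, -0.3]))
0.099 False (0.0988, array([ 0.1, -0.3,  0.6]))
22.7
groove 0.67 [ 79.5 285.4] [0.5787 0.0189 0.03  ]
```

View pics/w9.png

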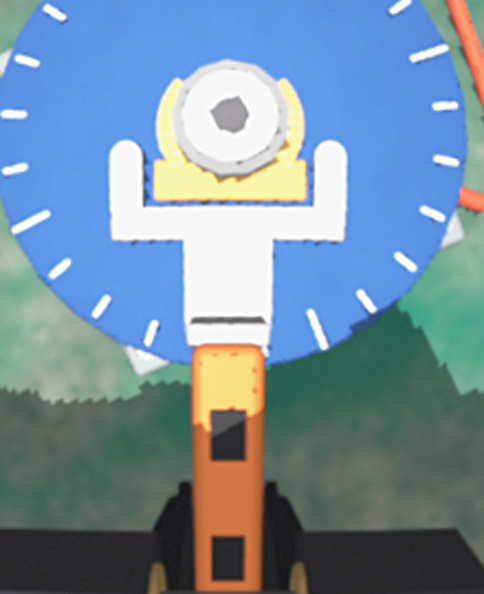

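The clip has snapped around the neck. The force rose and then dropped to zero, and the picture shows a small gap between the bar (row ~200) and the fork root (row ~207). I'll confirm with a gentle nudge until contact, then back off and return the fork.

Run:
```python
from h import *
psi=-.5; u=np.array([np.cos(psi),np.sin(psi)]); G=np.array([.580,.0192])
c=arm.move_straight([*(G-.0945*u),.0525],velocity=.015,contact_N=12)
e=arm.observe(); print(c,(G-e["eef_pos"][:2])@u,e["ft_force"])
arm.pause(.2)
arm.move_straight([*(G-.135*u),.0525],velocity=.1)
arm.move_straight([*(G-.150*u),.12],velocity=.15)
f=arm.grab_frame("wrist"); save(f,"w10",(180,20,400,220,2.2)); print(head(f,proj(f,[*G,.052])),arm.observe()["clock"])
o,y,s,n,_=clip_pose(f,.036,(220,20,345,180)); print(o,y,s,n)
h=[.4757,-.2547]; yf=-.048
arm.movep([*h,.12],DOWN(yf))
arm.move_straight([*h,.045],velocity=.12)
print(arm.move_straight([*h,.0250],velocity=.03,contact_N=5),arm.observe()["eef_pos"])
```

```text
True 0.09733173749956149 [-0.1303989   0.39686776 -1.13669904]
head px [283.49621928  17.48015123] (283.60638427734375, 22.5) 24.03156280517578 [ 260    1   48   34 1058]
(array([0.57848401, 0.01989243, 0.052     ]), array([0.57514177, 0.02163461, 0.052     ])) 24.525
[0.57556371 0.02049393] -0.40664139579556136 (26.526111602783203, 12.418439865112305) 130
True [ 0.47548742 -0.25460424  0.02516103]
```

View pics/w10.png

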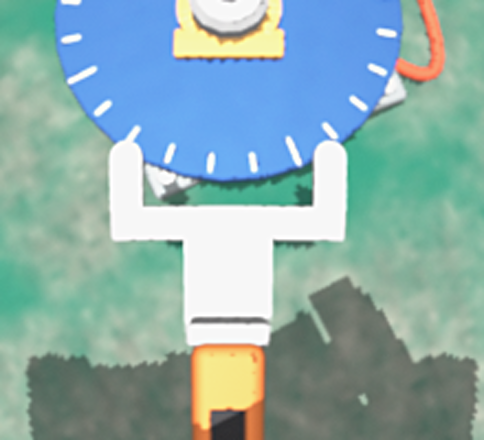

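The clip stays on the spindle with the bar at crop (228,43). Next: release the fork, then check both.

Run:
```python
from h import *
h=[.4757,-.2547]
arm.command_gripper(.045); arm.pause(.1)
arm.move_straight([*h,.15],velocity=.15)
psi=-.5; u=np.array([np.cos(psi),np.sin(psi)]); G=np.array([.580,.0192])
f=arm.grab_frame("wrist"); wmarks(f,[("fork",.004),("fork_root",.007),("tray",0)])
a=cv2.resize(f["img"][40:290,160:400,::-1],(384,400))
arm.movep([*(G-.06*u),.13],DOWN(psi))
g=arm.grab_frame("wrist"); print(head(g,proj(g,[*G,.052])))
o,y,s,n,W=clip_pose(g,.036,(220,100,345,260)); b=np.sort(W@u); print(s,n,"bar back to axis",G@u-np.percentile(W@u,1))
b=cv2.resize(g["img"][60:260,184:376,::-1],(384,400),interpolation=2)
cv2.imwrite("pics/fin.png",cv2.hconcat([a,b])); print(arm.observe()["clock"])
```

```text
fork 0.74 [200.6 284. ] [ 0.4767 -0.2547  0.004 ]
fork_root 0.9 [117.6 282.8] [ 0.5543 -0.2573  0.007 ]
tray 0.8 [178.9 292.5] [ 0.4964 -0.2636  0.    ]
head px [283.18908749 143.25023518] (282.5309143066406, 141.4175262451172) 20.477445602416992 [ 264  126   40   36 1063]
(array([0.5800608 , 0.01896194, 0.052     ]), array([0.58143301, 0.01874329, 0.052     ]))
(34.67687225341797, 5.330262184143066) 95 bar back to axis 0.017525439725206204
30.4833
```

View pics/fin.png

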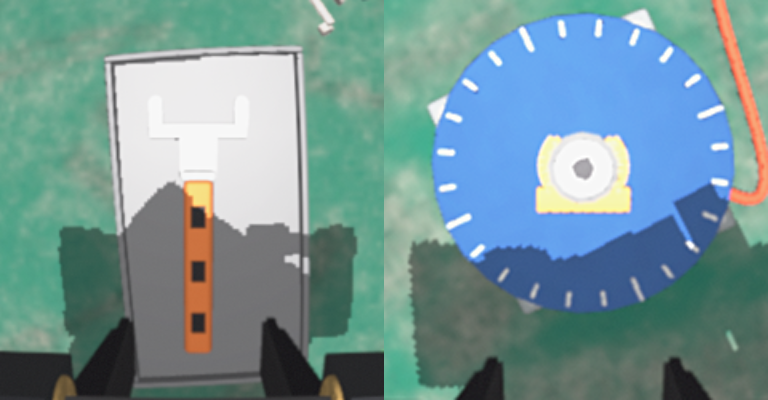

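The fork lies flat in the tray (left). The clip is seated round the spindle, with its bar back 17.5 mm from the axis against 18 mm expected (right). Handing in.

```bash
python3 -c "
from rig import arm
print(arm.sign_off())"
```

```text
the job is handed in; nothing more can be done
None
```

The job is handed in: the clip is snapped home in the spindle's groove, pushed only by the fork, and the fork is back flat in its tray, with about 30 s of the 58 s used; the sign-off returned no verdict.

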